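# Close the solder paste jar without crossing its thread

## Task

Close the open solder paste jar in the stand: set the large lid level on its mouth, press it down only lightly and turn it backward (anticlockwise) until you feel it drop off the start of the thread, then screw it forward until it is fully home and snug. Do not force the thread at any time, then let go, and leave the other things on the bench where they are.

Things in the scene. Friction and masses are not known exactly. Their poses are not given: they have to be found in the camera images.
- lid: The large black ribbed screw lid of the solder paste jar: loose, 64 mm across, 20 mm high, 25 to 49 g, open side down on the mat at the start. Origin: centre of its underside (the open mouth); z up along its axis. Wall 2 mm; ceiling 17.5 mm above the origin, a foam liner that gives up to 1.6 mm at 12 N/mm; two thread ridges inside. Its yaw says nothing useful; where its thread begins is not marked.
- lid_top (a point): Centre of the large lid's flat top face, 20 mm above its origin.
- jar: The open white solder paste jar, clamped upright so that it cannot turn or shift, in either of the two collars of the aluminium stand. Origin: centre of its underside (12 mm above the bench); z up along its axis. Body 68 mm across up to z = 59 mm, then a neck 51 mm across up to the rim at z = 80 mm. Its yaw says nothing useful.
- jar_rim (a point): Centre of the open jar's mouth, level with the top of its rounded rim. Outside the neck is a right-hand thread (clockwise from above screws down) with two rounded ridges, 58 mm across the crests, that begin half a turn apart 3.5 mm below the rim; 12 mm descent per full turn. The lid passes over them with 1 mm to spare all round. Where they begin is not marked.
- jar_crest (a point): Point on the jar's axis where the lid's origin is when it rides on the thread starts, 74 mm above the jar's origin. A lid set on the mouth first rests 0 to 6 mm below this; turned backward (anticlockwise) it climbs 1.9 mm per radian, for half a turn at most, to this height, then drops level by 5 to 6 mm. Only from there does it take the thread.
- jar_home (a point): Point on the jar's axis, 62.5 mm above the jar's origin and 3.5 mm over its shoulder, where the lid's origin is when its liner meets the rim: fully home. From the drop that takes 2.8 to 3.3 rad forward; by 3.7 to 4 rad the thread's slack is gone and each further 0.5 rad draws the lid 1 mm on to its liner: snug. Forced: over 30 N between lid and jar on the way, over 100 N when home.
- stand: Fixed aluminium jar stand: base plate 112 x 236 x 12 mm with two clamp collars 86 mm across, tops 46 mm above the bench, centred 60 mm either side of the origin along its y. Origin: centre of the plate's underside.
- closed_jar: The same kind of jar, already closed with such a lid, fixed in the other collar, 120 mm from the open one; its top is 95 mm above the bench. To be left alone.
- small_lid: A smaller black ribbed lid, 46 mm across, 16 mm high, loose, belonging to another jar. Origin: centre of its underside. It does not fit and is to be left where it lies; it and the large lid may have changed places.
- spool: Solder spool standing on end, green flanges 62 mm across, 54 mm high, loose, 0.5 kg. Origin: centre of its underside. Bystander.
- spatula: Paste spatula lying flat, 250 mm long, 16 mm wide, 10 mm high, loose. Origin: under the front end of its handle, blade along +x, handle along -x. Bystander.
- tweezers: Steel tweezers lying flat, 130 mm long, 16 mm wide, 8 mm high, loose. Origin: under the middle, tips along +x. Bystander.

How it is judged:
On the way, in this order (a step that is already met when the one before it is completed fails the run):
1. the lid, level and resting on the jar's thread, has been turned backward to where it rides highest, on the starts of the thread (z of lid in the frame of jar between 0.0729 and 0.0752 m and angle between lid's own z axis and vertical below 0.05 rad and horizontal distance between lid and jar below 0.002 m and contact force between lid and jar above 0.3 N).
2. the lid has dropped level off the thread starts (at least 3 mm down) (z of lid in the frame of jar between 0.06 and 0.0702 m and angle between lid's own z axis and vertical below 0.05 rad and horizontal distance between lid and jar below 0.002 m), for 0.1 s.
At the end, for the whole second after the job is handed in: the lid is screwed fully home on the jar: level within 0.03 rad, its underside 60 to 63.3 mm above the jar's underside (liner on the rim, 62.5 mm when just touching), snug (its thread pulls it on to the jar with more than 2.5 N of contact force, not just its own weight), released and at rest (z of lid in the frame of jar between 0.06 and 0.0633 m and angle between lid's own z axis and vertical below 0.03 rad and horizontal distance between lid and jar below 0.002 m and contact force between lid and jar above 2.5 N and linear speed of lid below 0.01 m/s).
It fails at once if the lid was pressed or forced in its thread: more than 30 N of contact force between lid and jar before it is home (contact force between lid and jar above 30 N and z of lid in the frame of jar above 0.0634 m).
It fails at once if the lid was overtightened: more than 100 N of contact force between lid and jar (contact force between lid and jar above 100 N).
It fails at once if a bystander (small lid, spool, spatula or tweezers) was moved more than 20 mm (distance of any of small_lid, spool, spatula, tweezers from where it was at the start of the episode above 0.02 m).
It also fails if it takes over 72 s, if anything falls off the work surface, if the arm or the gripper's body presses on something with over 40 N, if the wrist force passes 120 N, or if a joint passes its speed limit or range.

## Robot

A 6-joint arm with a two-finger parallel gripper is mounted at the origin on the work surface. World frame = base frame: x ahead of the robot, y to its left, z up, the work surface at z = 0. Lengths are in m, angles in rad, forces in N, time in s.
With the tool pointing down it reaches from about 0.4 to 0.825 m from the base axis. Payload 7 kg.
Tool frame: the origin (TCP) lies on the centre line of the jaws, within the pads' length; the fingertips stand 22 mm ahead of it and the grasp point (between the pads) lies 3 mm ahead of it; z points along the fingers, y is the line along which they close (so a half turn about z gives the same grasp; the last joint's range is limited). The gripper opens to 88 mm and grips with 3 to 60 N. Pads are 19 mm wide; open, the fingers measure 130 mm over their backs; the gripper's body (78 mm by 193 mm) begins 47 mm behind the grasp point.
Start: joints at [1.445, 0.359, 0.012, 0, -1.224, -0.288], TCP at [0.271, 0.618, 0.216] pointing down, gripper open.
Joint ranges: [-3.07, 3.07], [-1.43, 2.12], [-1.02, 1.25], [-3.03, 1.67], [-3.05, -0], [-3.03, 3.03]. Speed limits (rad/s): [2.39, 2.39, 3.01, 3.14, 3.14, 3.14].

## Interface

Orientations are given as [roll, pitch, yaw] about the fixed x, y, z axes, in that order (R = Rz(yaw) Ry(pitch) Rx(roll)).
In Python, from station import monitor, viewer, order gives the robot as it stands. The module is installed in compiled form; this text tells all that it offers.
- The arm moves only by the tool servo_tool, never from a script. Its argument "targets" is a list of rows, each an object with "angular": the turn, a rotation vector about the tool's x, y, z in degrees, a list of three; "xyz": the shift along the tool's x, y, z in cm, a list of three; "claw": the finger opening in cm, from 0 to 8.76. A call has 1 to 20 rows; each row shifts and turns the commanded pose from where the row before left it, along the tool's axes as they then stand; what a row does not reach is not made up. A row lasts 1/10 s, in which the tool goes at most 50 mm and 8.59 degrees, less where a joint would pass 70% of its speed; a pose out of reach is approached as far as the arm can. A call is refused whole if a number of a shift passes 5 or a number of a turn 8.59, either way. A call with a gripper value outside its range is refused whole. The fingers move at their own pace and stop on an object; "force" is the grip in N (left out, the last holds). Time passes only in rows, so rows that do not move let the fingers close. It gives the time, the measured TCP pose, the force, the opening and the grip force at its end, in the units of the state.
- monitor.get_state(): the state, without advancing time (a new reading comes with each control period).
- viewer.grab_frame(name): name is "side" or "top"; returns a dict with "color" (384x512x3 uint8, blue, green, red), "fovy" (degrees; the focal length in pixels is half the picture's height over the tangent of half this angle, whatever the lens; pixels are square), "cx", "cy" (the principal point, pixels), "R" (3x3) and "t" (3): a world point X has camera coordinates R X + t. Camera axes: x right, y down, z forward; pixel columns grow to the right and rows downward; lengths in m; the calibration is good to about 2 mm. A picture is of the moment at which its call begins. There is no depth.
- order.job_done(): hands the job in; it is judged then, once.
The state is a dict: "t": time; "q": joint angles; "qd": joint speeds; "joint_efforts": joint torques, N m; "eef_pos": TCP position; "ee_rot": TCP orientation; "force": force on the tool from outside, world axes, zero at the start; "moment": the same for the moment, N m; "width": finger opening in m; "gripper_force": force on a finger pad.
Only numpy, scipy, OpenCV 4.12 (cv2) and the standard library are available. Lean on these libraries where they do the work, as an engineer would, in place of code of your own. Each camera call takes 0.05 s, during which the arm holds its last target. There are 200 camera calls.

## Working session

There is one attempt and no reset: what is moved stays moved. The work goes in short steps, Python scripts to look and compute and a tool call to move; the robot and the scene stay as the last step left them, time stands still between calls to the robot, and variables do not carry over. Pictures are saved under pics/ and viewed, at most 10 in all, crops included, and the job is handed in when it is done.

Besides the shell and the picture viewer there is one more tool, called after ">>>" by a JSON object that holds its "fn" and its "kwargs". servo_tool: Moves the arm, as the interface text tells. Its arguments: {"type":"object","properties":{"targets":{"type":"array"},"force":{"type":"number"}},"required":["targets"]}

```bash
mkdir -p pics
cat > h.py <<'E'
import numpy as np, cv2
from station import monitor, viewer, order
def K(f):
    h=f["color"].shape[0]; F=h/2/np.tan(np.radians(f["fovy"])/2); return F
def ray(f,u,v,z):
    F=K(f); R=np.array(f["R"]);t=np.array(f["t"])
    d=R.T@np.array([(u-f["cx"])/F,(v-f["cy"])/F,1]); c=-R.T@t
    return c+d*(z-c[2])/d[2]
def proj(f,X):
    p=np.array(f["R"])@np.array(X)+np.array(f["t"]); F=K(f); return p[:2]/p[2]*F+[f["cx"],f["cy"]]
E
python3 - <<'E'
from h import *
import pickle
for n in ("top","side"):
    f=viewer.grab_frame(n); cv2.imwrite(f"pics/{n}0.png",f["color"]); pickle.dump(f,open(n+"0.pkl","wb"))
    print(n,f["fovy"],f["cx"],f["cy"],np.round(-np.array(f["R"]).T@f["t"],3),np.round(f["R"],2).tolist())
print(monitor.get_state())
E
```

```text
top 56.30853301637498 255.2891031839618 191.07326892726277 [0.44  0.013 1.085] [[0.02, -1.0, 0.02], [-0.99, -0.02, -0.11], [0.11, -0.02, -0.99]]
side 48.28369294271114 258.8749895193118 191.04466151476032 [0.45  0.814 0.693] [[-0.99, -0.14, 0.02], [-0.1, 0.59, -0.8], [0.11, -0.8, -0.59]]
{'t': 0.1, 'q': array([ 1.44507546e+00,  3.59320380e-01,  1.11320310e-02, -3.16839389e-04,
       -1.22408379e+00, -2.88091775e-01]), 'qd': array([-0.00203729, -0.00091644,  0.00282466,  0.00020399, -0.00038808,
        0.00044362]), 'joint_efforts': array([-1.73227516e-03, -5.84163952e+01,  2.93749827e+01,  7.01562077e+00,
        1.01455289e-02, -5.44896693e-05]), 'eef_pos': array([0.27126497, 0.61759208, 0.21510355]), 'ee_rot': array([ 3.14009303e+00, -1.33762902e-04, -4.13920430e-01]), 'force': array([-0.1315674 ,  0.007415  ,  0.44510095]), 'moment': array([-0.02566529, -0.0387466 , -0.02340133]), 'gripper_force': 0.0, 'width': 0.08739392111132598}
```

View pics/top0.png

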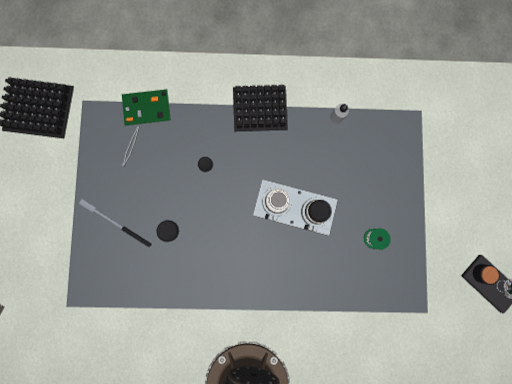

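View pics/side0.png

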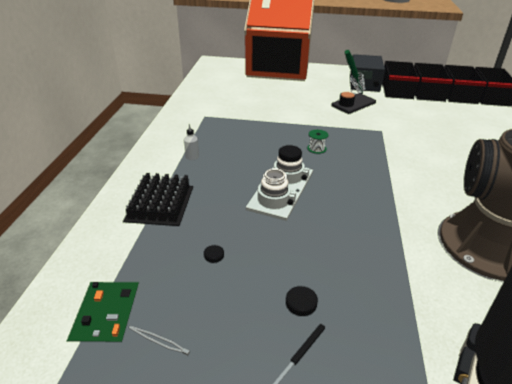

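The top view shows the large lid at about (167,231), the small lid at (205,164), the open jar at (278,201), the closed jar at (319,211) and the spool at (377,239). In the side view the large lid is at (302,300) and the open jar at (274,185).

Run:
```python
from h import *
import pickle
def blob(f,u,v,r,fn):
    img=f["color"]; m=np.zeros(img.shape[:2],np.uint8)
    u0,v0=max(u-r,0),max(v-r,0); sub=img[v0:v+r,u0:u+r]
    m[v0:v+r,u0:u+r]=fn(sub).astype(np.uint8)
    n,l,s,c=cv2.connectedComponentsWithStats(m); i=1+np.argmax(s[1:,4])
    cnt=max(cv2.findContours((l==i).astype(np.uint8),0,1)[0],key=cv2.contourArea)
    h=cv2.convexHull(cnt); return c[i],cv2.fitEllipse(h),s[i]
dark=lambda s:s.max(2)<60
F={n:pickle.load(open(n+"0.pkl","rb")) for n in("top","side")}
for nm,n,u,v,r,z in[("lid","top",167,231,17,.01),("small","top",205,164,14,.008),("lid","side",302,300,26,.01),("small","side",214,254,20,.008),("closed","top",319,211,18,.095)]:
    c,e,s=blob(F[n],u,v,r,dark); print(nm,n,c,np.round(e[0],1),np.round(e[1],1),s,ray(F[n],*c,z).round(4))
ims=[cv2.resize(F["top"]["color"][170:245,235:345],None,fx=5,fy=5,interpolation=2),cv2.resize(F["side"]["color"][140:220,240:330],None,fx=5,fy=5,interpolation=2)]
H=max(i.shape[0] for i in ims); W=ims[0].shape[1]
out=np.zeros((600,800,3),np.uint8)
a=cv2.resize(F["top"]["color"][175:240,245:325],(400,325),interpolation=2);b=cv2.resize(F["side"]["color"][155:220,240:320],(400,325),interpolation=2)
out[:325,:400]=a; out[:325,400:]=b; cv2.imwrite("pics/crop.png",out[:325])
```

```text
lid top [167.18181818 230.49311295] [167.1 230.5] [20.7 21.9] [157 221  22  21 363] [0.4359 0.2475 0.01  ]
small top [204.94219653 163.79768786] [204.9 163.9] [14.4 14.5] [198 157  15  15 173] [0.6395 0.1437 0.008 ]
lid side [301.21400264 300.83091149] [301.2 300.7] [29.8 32.2] [286 287  32  29 757] [0.4354 0.2488 0.01  ]
small side [213.55789474 253.61754386] [213.6 253.5] [17.4 20.2] [204 245  20  18 285] [0.6383 0.1456 0.008 ]
closed top [319.26873385 210.58139535] [319.2 210.6] [21.6 22.2] [308 200  23  22 387] [ 0.5001 -0.1876  0.095 ]
```

View pics/crop.png

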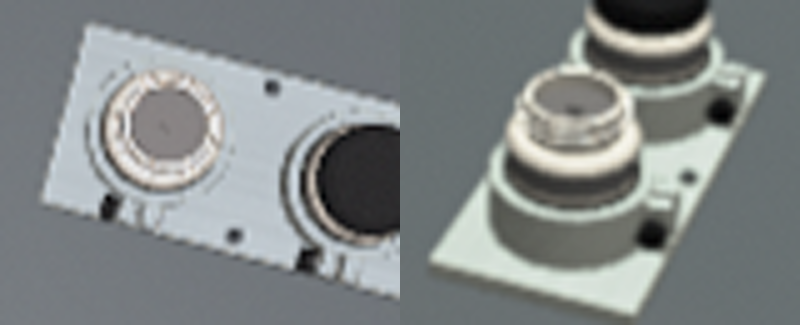

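The crop shows the open jar: body circle about (163,131) and mouth about (168,124) in the left half; rim about (573,95) in the right half.

Run:
```python
from h import *
import pickle
F={n:pickle.load(open(n+"0.pkl","rb")) for n in("top","side")}
def big(m,win):
    k=np.zeros_like(m,np.uint8);u0,u1,v0,v1=win;k[v0:v1,u0:u1]=m[v0:v1,u0:u1]
    n,l,s,c=cv2.connectedComponentsWithStats(k); i=1+np.argmax(s[1:,4]); return (l==i).astype(np.uint8)
hull=lambda m: cv2.convexHull(max(cv2.findContours(m,0,1)[0],key=cv2.contourArea))
T=F["top"];S=F["side"]
# plate in top: bright
m=big(T["color"].max(2)>150,(240,350,170,245)); r=cv2.minAreaRect(hull(m)); 
print("plate",r); P=np.array([ray(T,*p,.012) for p in cv2.boxPoints(r)]); print(P.round(4).tolist(),P.mean(0))
# warm (jar) in both
for n,win in(("top",(258,298,180,225)),("side",(255,297,160,205))):
    I=F[n]["color"].astype(int); w=(I[...,2]-I[...,0]>4)&(I.max(2)>120)
    m=big(w,win); h=hull(m); e=cv2.fitEllipse(h); print(n,"warm",e,ray(F[n],*e[0],.071 if n=="top" else .092))
    if n=="top":
        (x,y),rr=cv2.minEnclosingCircle(h); print("circ",x,y,rr,ray(T,x,y,.071), K(T)*.034/1.0)
# mouth hole gray in top and side
for n,c,win in(("top",(278,200),(266,291,188,213)),("side",(274,178),(262,286,168,186))):
    I=F[n]["color"]; w=(I.max(2)<165)
    m=big(w,win); e=cv2.fitEllipse(hull(m)); print(n,"mouth",e,ray(F[n],*e[0],.092))
# closed lid top
I=T["color"]; 
print("predict",[ (q,ray(T,319.2,210.6,.09).round(4)) for q in [0]])
```

```text
plate ((295.24169921875, 206.97573852539062), (78.58745574951172, 37.417179107666016), 14.826481819152832)
[[0.4873, -0.004, 0.012], [0.5972, -0.0305, 0.012], [0.5416, -0.2613, 0.012], [0.4325, -0.2321, 0.012]] [ 0.51462212 -0.13197265  0.012     ]
top warm ((277.2577819824219, 200.27325439453125), (23.648134231567383, 23.777894973754883), 73.39718627929688) [ 0.52808707 -0.07256941  0.071     ]
circ 277.259765625 200.21788024902344 11.996967315673828 [ 0.52824503 -0.07257274  0.071     ] 12.19803765096905
side warm ((274.79833984375, 179.32582092285156), (22.623130798339844, 27.543920516967773), 89.18599700927734) [ 0.52544411 -0.04620592  0.092     ]
top mouth ((277.89019775390625, 199.5115509033203), (14.609663009643555, 16.639238357543945), 71.61994934082031) [ 0.52843087 -0.07253042  0.092     ]
side mouth ((276.40765380859375, 172.75039672851562), (9.687262535095215, 19.17739486694336), 74.92816162109375) [ 0.52474724 -0.07551915  0.092     ]
predict [(0, array([ 0.5003, -0.1885,  0.09  ]))]
```

>>> {"fn": "servo_tool", "kwargs": {"targets": [{"xyz": [2.5,2.27,0.8],"angular": [0,0,0],"claw": 8.76},{"xyz": [2.5,2.27,0.8],"angular": [0,0,0],"claw": 8.76},{"xyz": [2.5,2.27,0.8],"angular": [0,0,0],"claw": 8.76},{"xyz": [2.5,2.27,0.8],"angular": [0,0,0],"claw": 8.76},{"xyz": [2.5,2.27,0.8],"angular": [0,0,0],"claw": 8.76},{"xyz": [2.5,2.27,0.8],"angular": [0,0,0],"claw": 8.76},{"xyz": [2.5,2.27,0.8],"angular": [0,0,0],"claw": 8.76},{"xyz": [2.5,2.27,0.8],"angular": [0,0,0],"claw": 8.76},{"xyz": [2.5,2.27,0.8],"angular": [0,0,0],"claw": 8.76},{"xyz": [2.5,2.27,0.8],"angular": [0,0,0],"claw": 8.76},{"xyz": [2.5,2.27,0.8],"angular": [0,0,0],"claw": 8.76},{"xyz": [2.4,2.25,0.8],"angular": [0,0,0],"claw": 8.76},{"xyz": [0,0,0],"angular": [0,0,0],"claw": 8.2},{"xyz": [0,0,0],"angular": [0,0,0],"claw": 8.2}], "force": 15}}

```text
t: 1.5
eef_pos: [0.4359, 0.2478, 0.1197]
ee_rot: [3.141, 0.0, -0.416]
force: [0.4, 0.7, 0.3]
width: 0.0828
gripper_force: 0.0
```

```bash
cat >> h.py <<'E'
from scipy.spatial.transform import Rotation as Ro
def st(goal=None):
    s=monitor.get_state(); R=Ro.from_euler('xyz',s["ee_rot"])
    print("t",round(s["t"],2),"q",s["q"].round(3),"p",(s["eef_pos"]*1000).round(2),"r",s["ee_rot"].round(4),"F",s["force"].round(2),"M",s["moment"].round(2),"w",round(s["width"]*1000,1),"g",round(s["gripper_force"],1))
    if goal is not None:
        g=np.array(goal)
        print("tool delta cm",(100*(R.inv().apply(g-s["eef_pos"]))).round(2))
        tilt=R.inv().apply([0,0,-1]); print("tilt",np.degrees(np.cross([0,0,1],tilt)).round(2))
    return s
E
python3 -c "
from h import *
st([.4357,.248,.024])"
```

```text
t 1.5 q [ 0.909  0.162 -0.497 -0.    -0.912  0.246] p [435.9  247.76 119.73] r [ 3.141e+00  1.000e-04 -4.156e-01] F [0.39 0.73 0.27] M [ 0.    0.04 -0.03] w 82.8 g 0.0
tool delta cm [-0.03 -0.02  9.57]
tilt [ 0.03  0.01 -0.  ]
```

>>> {"fn": "servo_tool", "kwargs": {"targets": [{"xyz": [0,0,1.5],"angular": [0,0,0],"claw": 8.2},{"xyz": [0,0,1.5],"angular": [0,0,0],"claw": 8.2},{"xyz": [0,0,1.5],"angular": [0,0,0],"claw": 8.2},{"xyz": [0,0,1.5],"angular": [0,0,0],"claw": 8.2},{"xyz": [0,0,1.5],"angular": [0,0,0],"claw": 8.2},{"xyz": [0,0,1.0],"angular": [0,0,0],"claw": 8.2},{"xyz": [0,0,0.7],"angular": [0,0,0],"claw": 8.2},{"xyz": [0,0,0.35],"angular": [0,0,0],"claw": 8.2},{"xyz": [0,0,0],"angular": [0,0,0],"claw": 8.2},{"xyz": [0,0,0],"angular": [0,0,0],"claw": 6.0},{"xyz": [0,0,0],"angular": [0,0,0],"claw": 6.0},{"xyz": [0,0,0],"angular": [0,0,0],"claw": 6.0},{"xyz": [0,0,0],"angular": [0,0,0],"claw": 6.0},{"xyz": [0,0,0],"angular": [0,0,0],"claw": 6.0},{"xyz": [0,0,0],"angular": [0,0,0],"claw": 6.0}], "force": 10}}

```text
t: 3.0
eef_pos: [0.4358, 0.2486, 0.0245]
ee_rot: [-3.141, -0.0, -0.414]
force: [0.8, 0.3, 0.6]
width: 0.0597
gripper_force: 0.0
```

```bash
python3 -c "
from h import *
st([.4357,.248,.024])"
```

```text
t 3.0 q [ 0.911  0.292 -0.602  0.    -0.676  0.246] p [435.78 248.58  24.55] r [-3.1414 -0.     -0.4138] F [0.75 0.25 0.64] M [ 0.03  0.02 -0.  ] w 59.7 g 0.0
tool delta cm [0.02 0.06 0.05]
tilt [-0.01 -0.    0.  ]
```

Run:
```python
from h import *
T=viewer.grab_frame("top");S=viewer.grab_frame("side")
a=cv2.resize(T["color"][180:275,110:230],(400,317));b=cv2.resize(S["color"][240:350,240:379],(400,317))
cv2.imwrite("pics/c2.png",np.hstack([a,b])); print(proj(T,[.4357,.248,.02]),proj(S,[.4357,.248,.02]))
```

```text
[166.26486178 230.56032487] [301.44664699 297.19497106]
```

View pics/c2.png

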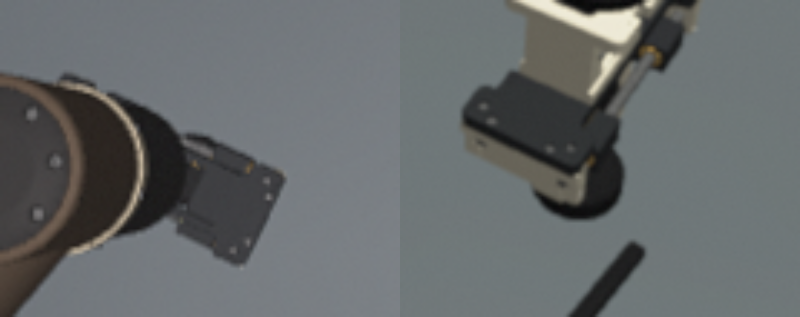

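The left half (top view) has the gripper hiding the lid. In the right half (side view) the lid shows at about (580,180), beneath and beyond the gripper. The opening reads 59.7 mm with no grip force, so I'll look closer.

Run:
```python
from h import *
S=viewer.grab_frame("side"); I=S["color"]
b=cv2.resize(I[255:330,255:355],(800,600),interpolation=cv2.INTER_CUBIC)
b=np.clip(b.astype(float)*1.8,0,255).astype(np.uint8)
s=monitor.get_state();R=Ro.from_euler('xyz',s["ee_rot"]).as_matrix()
for off,c in(((0,.03,.022),(0,0,255)),((0,-.03,.022),(0,255,0)),((0,0,.022),(255,0,0)),((0,0.05,-.05),(0,255,255)),((0,-0.05,-.05),(255,255,0))):
    p=proj(S,s["eef_pos"]+R@np.array(off)); cv2.circle(b,tuple(int(x) for x in (p-[255,255])*8),5,c,-1)
cv2.imwrite("pics/c3.png",b)
```

```text
(no output)
```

View pics/c3.png

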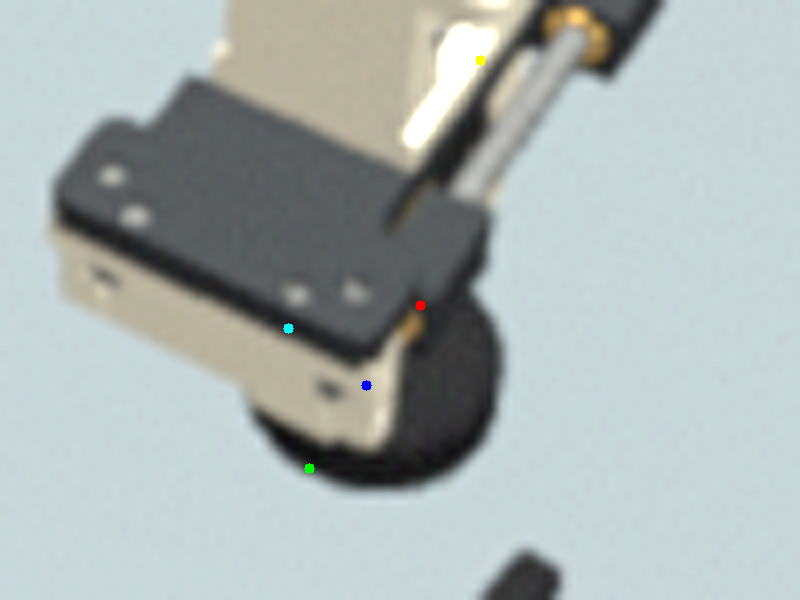

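The lid still sits where it was (bbox roughly 286–318 in image columns), with the finger hidden by the body. I'll close further and read width and force.

>>> {"fn": "servo_tool", "kwargs": {"targets": [{"xyz": [0,0,0],"angular": [0,0,0],"claw": 5.7},{"xyz": [0,0,0],"angular": [0,0,0],"claw": 5.7},{"xyz": [0,0,0],"angular": [0,0,0],"claw": 5.7}], "force": 10}}

```text
t: 3.45
eef_pos: [0.4357, 0.2485, 0.0244]
ee_rot: [3.142, 0.0, -0.414]
force: [-1.0, -0.3, -0.1]
width: 0.0573
gripper_force: 0.0
```

Run:
```python
from h import *
st()
S=viewer.grab_frame("side"); I=S["color"]
m=(I.max(2)<60).astype(np.uint8); v=m[290:322,280:322]; print("\n".join("".join(".#"[x] for x in r) for r in v))
```

```text
t 3.45 q [ 0.911  0.293 -0.602  0.    -0.676  0.246] p [435.71 248.53  24.43] r [ 3.1415  0.     -0.4138] F [-1.05 -0.35 -0.14] M [-0.07 -0.02 -0.01] w 57.3 g 0.0
###########..#####..##############........
##########....####...#############........
.#########....####...##############.......
...################################.......
......####################..########......
........#################...########......
.........###############...##########.....
............###########...###########.....
..............#########...###########.....
................######...#############....
..................##.....#############....
.........................#############....
.........................############.....
................#........############.....
.........................############.....
.........................############.....
.......##................############.....
.......####.............############......
........#####...........############......
.........######.........############......
.........#########.....############.......
..........########################........
...........######################.........
.............###################..........
...............###############............
..................##########..............
..........................................
..........................................
..........................................
..........................................
..........................................
..........................................
```

>>> {"fn": "servo_tool", "kwargs": {"targets": [{"xyz": [0,0,0],"angular": [0,0,0],"claw": 8.6},{"xyz": [0,0,0],"angular": [0,0,0],"claw": 8.6},{"xyz": [0,0,0],"angular": [0,0,0],"claw": 8.6},{"xyz": [0,0,0],"angular": [0,0,0],"claw": 8.6},{"xyz": [0,0,-2],"angular": [0,0,0],"claw": 8.6},{"xyz": [0,0,-2],"angular": [0,0,8.5],"claw": 8.6},{"xyz": [0,0,-2],"angular": [0,0,8.5],"claw": 8.6},{"xyz": [0,0,-2],"angular": [0,0,8.5],"claw": 8.6},{"xyz": [0,0,-2],"angular": [0,0,8.5],"claw": 8.6},{"xyz": [0,0,0],"angular": [0,0,8.5],"claw": 8.6},{"xyz": [0,0,0],"angular": [0,0,8.5],"claw": 8.6},{"xyz": [0,0,0],"angular": [0,0,8.5],"claw": 8.6},{"xyz": [0,0,0],"angular": [0,0,8.5],"claw": 8.6},{"xyz": [0,0,0],"angular": [0,0,8.5],"claw": 8.6},{"xyz": [0,0,0],"angular": [0,0,0],"claw": 8.6}]}}

```text
t: 5.0
eef_pos: [0.4356, 0.2485, 0.1244]
ee_rot: [3.142, -0.0, -1.751]
force: [0.2, -0.3, 0.5]
width: 0.0858
gripper_force: 0.0
```

```bash
cat > look.py <<'E'
from h import *
import sys
S=viewer.grab_frame("side"); I=S["color"]
u,v,name=int(sys.argv[1]),int(sys.argv[2]),sys.argv[3]; k=5
b=cv2.resize(I[v:v+120,u:u+160],(800,600),interpolation=cv2.INTER_CUBIC)
b=np.clip(b.astype(float)*1.6,0,255).astype(np.uint8)
s=st();R=Ro.from_euler('xyz',s["ee_rot"]).as_matrix(); w=s["width"]/2
for off,c in(((0,w,.022),(0,0,255)),((0,-w,.022),(0,255,0)),((0,0,.022),(255,0,0)),((0,0.0965,-.044),(0,255,255)),((0,-0.0965,-.044),(255,255,0))):
    p=proj(S,s["eef_pos"]+R@np.array(off)); cv2.circle(b,tuple(int(x) for x in (p-[u,v])*k),4,c,-1)
cv2.imwrite(name,b)
E
python3 look.py 230 210 pics/c4.png
```

```text
t 5.05 q [ 0.911  0.157 -0.492  0.    -0.923 -1.086] p [435.72 248.51 124.46] r [-3.1416  0.     -1.7457] F [-0.08  0.71  0.16] M [ 0.11 -0.08  0.03] w 86.2 g 0.0
```

View pics/c4.png

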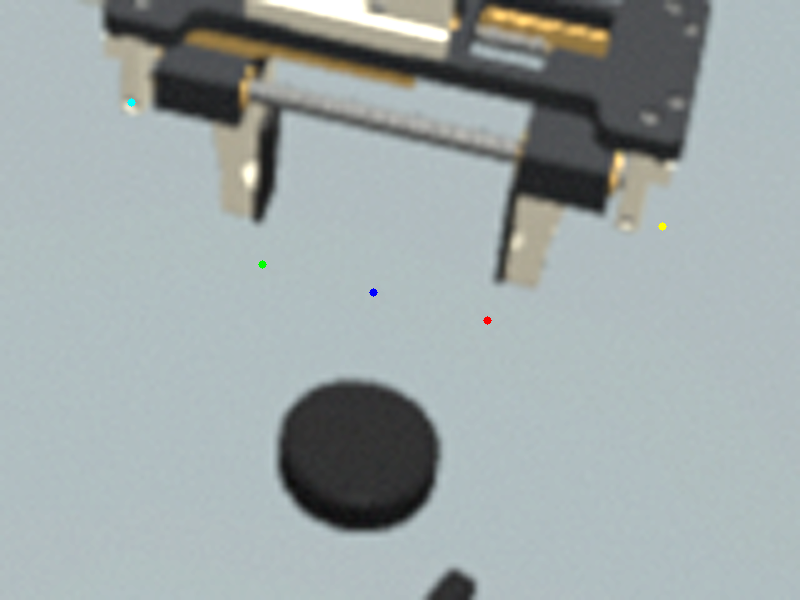

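The tips appear at (268,220) and (500,282), about 40 px above where the predicted dots are (262,264) and (487,320). So the real fingertips look ~19 mm higher than stated. I'll triangulate with the top view.

Run:
```python
from h import *
T=viewer.grab_frame("top"); S=viewer.grab_frame("side")
s=monitor.get_state();R=Ro.from_euler('xyz',s["ee_rot"]).as_matrix(); w=s["width"]/2
for dz in (0,.01,.015,.02,.025):
    print(dz,[((proj(S,s["eef_pos"]+R@np.array([0,y,.022-dz]))-[230,210])*5).round(0).tolist() for y in(-w,w)])
I=T["color"];u,v=110,185
b=cv2.resize(I[v:v+90,u:u+120],(800,600),interpolation=cv2.INTER_CUBIC);b=np.clip(b.astype(float)*1.6,0,255).astype(np.uint8);k=800/120
for off,c in(((0,w,.022),(0,0,255)),((0,-w,.022),(0,255,0)),((0,0.0965,-.044),(0,255,255)),((0,-0.0965,-.044),(255,255,0)),((.039,-.0965,-.044),(255,0,255)),((-.039,-.0965,-.044),(255,0,255)),((.039,.0965,-.044),(255,0,255))):
    p=proj(T,s["eef_pos"]+R@np.array(off)); cv2.circle(b,tuple(int(x) for x in (p-[u,v])*k),4,c,-1)
cv2.imwrite("pics/c5.png",b)
```

```text
0 [[263.0, 265.0], [488.0, 320.0]]
0.01 [[264.0, 246.0], [491.0, 302.0]]
0.015 [[265.0, 236.0], [492.0, 292.0]]
0.02 [[265.0, 227.0], [494.0, 282.0]]
0.025 [[266.0, 217.0], [495.0, 273.0]]
```

View pics/c5.png

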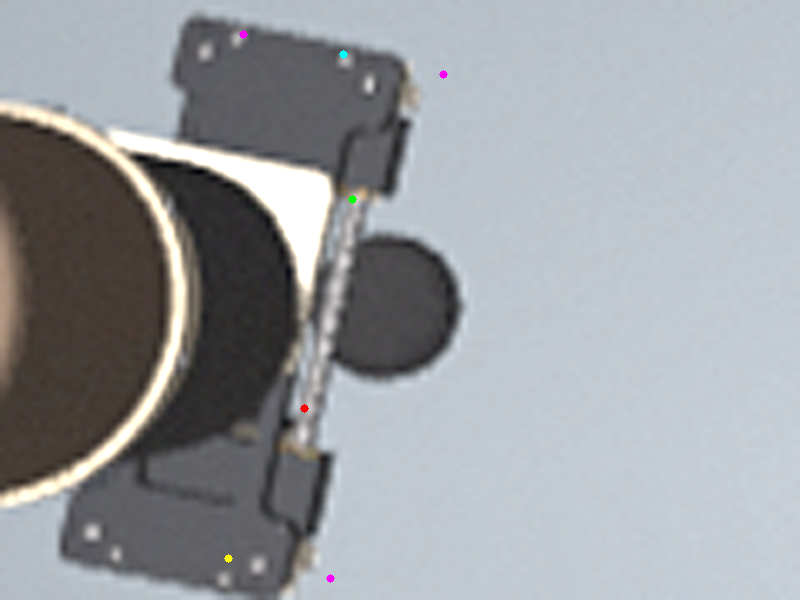

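The top view shows the gripper beside the lid (lid right edge at x=462, unmoved) but cannot give the fingertips. The side view fits tips 20 mm higher than stated, which matches the contactless closing. I'll descend to TCP z≈0.010 and try a light grip.

>>> {"fn": "servo_tool", "kwargs": {"targets": [{"xyz": [0,0,2],"angular": [0,0,0],"claw": 8.6},{"xyz": [0,0,2],"angular": [0,0,0],"claw": 8.6},{"xyz": [0,0,2],"angular": [0,0,0],"claw": 8.6},{"xyz": [0,0,2],"angular": [0,0,0],"claw": 8.6},{"xyz": [0,0,1],"angular": [0,0,0],"claw": 8.6},{"xyz": [0,0,1],"angular": [0,0,0],"claw": 8.6},{"xyz": [0,0,0.7],"angular": [0,0,0],"claw": 8.6},{"xyz": [0,0,0.7],"angular": [0,0,0],"claw": 8.6},{"xyz": [0,0,0],"angular": [0,0,0],"claw": 6.0},{"xyz": [0,0,0],"angular": [0,0,0],"claw": 6.0},{"xyz": [0,0,0],"angular": [0,0,0],"claw": 6.0},{"xyz": [0,0,0],"angular": [0,0,0],"claw": 6.0},{"xyz": [0,0,0],"angular": [0,0,0],"claw": 6.0},{"xyz": [0,0,0],"angular": [0,0,0],"claw": 6.0}], "force": 6}}

```text
t: 6.55
eef_pos: [0.4358, 0.2487, 0.0107]
ee_rot: [-3.141, 0.0, -1.749]
force: [-0.5, 0.4, 0.2]
width: 0.06
gripper_force: 0.0
```

Run:
```python
from h import *
st()
```

```text
t 6.55 q [ 0.911  0.315 -0.615  0.    -0.641 -1.089] p [435.83 248.65  10.68] r [-3.1414e+00  4.0000e-04 -1.7490e+00] F [-0.52  0.4   0.18] M [ 0.08 -0.04 -0.04] w 60.0 g 0.0
```

Still no contact at 60 mm, so I'll look at the fingers next to the lid in both views.

Run:
```python
from h import *
T=viewer.grab_frame("top"); S=viewer.grab_frame("side")
s=monitor.get_state();R=Ro.from_euler('xyz',s["ee_rot"]).as_matrix(); w=s["width"]/2
print("base",proj(T,[0,0,0]),proj(T,[0,0,.1]))
I=S["color"];u,v=240,235
b=cv2.resize(I[v:v+100,u:u+133],(800,600),interpolation=cv2.INTER_CUBIC);b=np.clip(b.astype(float)*2.2,0,255).astype(np.uint8);k=6
for off,c in(((0,w,.022),(0,0,255)),((0,-w,.022),(0,255,0)),((0,0,.022),(255,0,0))):
    p=proj(S,s["eef_pos"]+R@np.array(off)); cv2.circle(b,tuple(int(x) for x in (p-[u,v])*k),3,c,-1)
cv2.imwrite("pics/c6.png",b)
```

```text
base [247.2201698  385.09342926] [247.30638901 401.56802036]
```

View pics/c6.png

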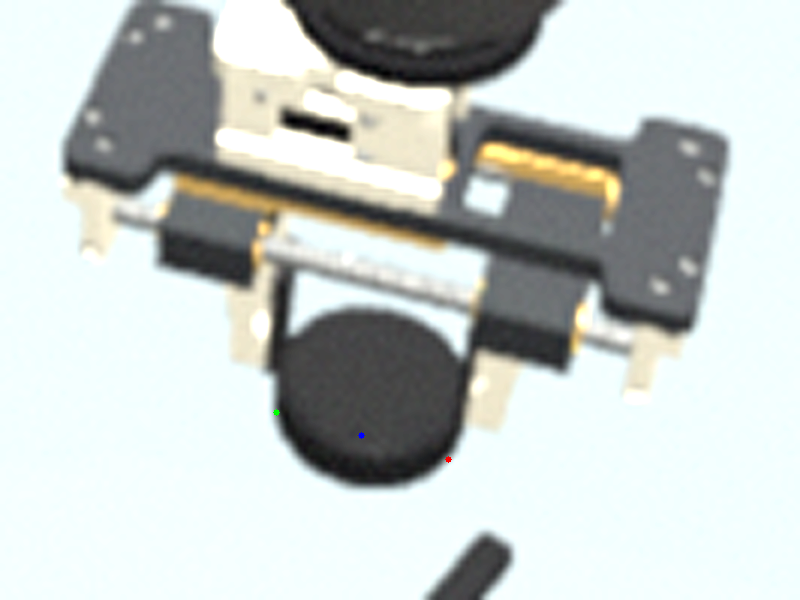

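The fingers straddle the lid, with tips at (275,370) and (480,425) and the lid centre at (367,395). They may be above it or lightly touching, so I'll squeeze a bit more.

>>> {"fn": "servo_tool", "kwargs": {"targets": [{"xyz": [0,0,0],"angular": [0,0,0],"claw": 5.6},{"xyz": [0,0,0],"angular": [0,0,0],"claw": 5.6},{"xyz": [0,0,0],"angular": [0,0,0],"claw": 5.6}], "force": 15}}

```text
t: 6.95
eef_pos: [0.4357, 0.2486, 0.0105]
ee_rot: [-3.142, 0.0, -1.749]
force: [-0.3, 0.6, 0.4]
width: 0.0561
gripper_force: 0.0
```

Run:
```python
from h import *
st()
import pickle
f0=pickle.load(open("side0.pkl","rb"));f=viewer.grab_frame("side")
for g in (f0,f):
    m=(g["color"].max(2)<60)[300:318,280:322]; r=np.argwhere(m); print(r[:,0].max()+300, [ (i+300,np.where(m[i])[0].min()+280,np.where(m[i])[0].max()+280) for i in (2,6,10,13)])
```

```text
t 6.95 q [ 0.911  0.315 -0.615  0.    -0.641 -1.089] p [435.75 248.58  10.47] r [-3.1416  0.     -1.7489] F [-0.28  0.56  0.38] M [ 0.09 -0.07  0.02] w 56.1 g 0.0
315 [(302, np.int64(286), np.int64(316)), (306, np.int64(287), np.int64(316)), (310, np.int64(289), np.int64(314)), (313, np.int64(293), np.int64(311))]
315 [(302, np.int64(286), np.int64(315)), (306, np.int64(287), np.int64(316)), (310, np.int64(289), np.int64(314)), (313, np.int64(293), np.int64(311))]
```

The closing was still free and the lid hasn't moved. I'll triangulate gripper body screws seen in both views at the same earlier pose (c4 and c5) to get the true tool location.

Run:
```python
from h import *
import pickle
T=pickle.load(open("top0.pkl","rb"));S=pickle.load(open("side0.pkl","rb"))
def P(f): return np.diag([1,1,1])@np.array([[K(f),0,f["cx"]],[0,K(f),f["cy"]],[0,0,1]])@np.c_[f["R"],f["t"]]
top=np.array([[92,532],[115,553],[225,578],[258,565]])/(800/120)+[110,185]
side=np.array([[650,118],[676,103],[692,30],[672,8]])/5+[230,210]
X=cv2.triangulatePoints(P(T),P(S),top.T.astype(float),side.T.astype(float)); X=(X[:3]/X[3]).T
R=Ro.from_euler('xyz',[3.1416,0,-1.7475]).as_matrix(); p0=np.array([.4357,.2485,.1244])
for x in X: print(x.round(4),"tool frame mm",(R.T@(x-p0)*1000).round(1), "reproj",(proj(T,x)-0).round(1),(proj(S,x)).round(1))
print(top.round(1),side.round(1))
```

```text
[0.3569 0.2925 0.2405] tool frame mm [ -29.4   85.3 -116.1] reproj [123.8 264.6] [360.2 233.6]
[0.349  0.2841 0.2407] tool frame mm [ -19.9   91.6 -116.3] reproj [127.2 268.1] [365.  230.6]
[0.3416 0.2461 0.2406] tool frame mm [  18.9   92.2 -116.2] reproj [143.7 271.8] [368.3 216. ]
[0.3469 0.2351 0.2403] tool frame mm [  28.8   85.  -115.9] reproj [148.7 269.5] [364.7 211.6]
[[123.8 264.8]
 [127.2 268. ]
 [143.8 271.7]
 [148.7 269.8]] [[360.  233.6]
 [365.2 230.6]
 [368.4 216. ]
 [364.4 211.6]]
```

Laterally the tool is exactly where stated, since the screws are symmetric about it. So the error is in height only: allowing for pad width, the tips are about 30 mm higher than stated, still at or above the lid top. I'll open and go lower in small steps.

>>> {"fn": "servo_tool", "kwargs": {"targets": [{"xyz": [0,0,0],"angular": [0,0,0],"claw": 8.0},{"xyz": [0,0,0],"angular": [0,0,0],"claw": 8.0},{"xyz": [0,0,0],"angular": [0,0,0],"claw": 8.0},{"xyz": [0,0,0],"angular": [0,0,0],"claw": 8.0},{"xyz": [0,0,0.3],"angular": [0,0,0],"claw": 8.0},{"xyz": [0,0,0.3],"angular": [0,0,0],"claw": 8.0},{"xyz": [0,0,0.3],"angular": [0,0,0],"claw": 8.0},{"xyz": [0,0,0.3],"angular": [0,0,0],"claw": 8.0},{"xyz": [0,0,0],"angular": [0,0,0],"claw": 6.0},{"xyz": [0,0,0],"angular": [0,0,0],"claw": 6.0},{"xyz": [0,0,0],"angular": [0,0,0],"claw": 6.0},{"xyz": [0,0,0],"angular": [0,0,0],"claw": 6.0},{"xyz": [0,0,0],"angular": [0,0,0],"claw": 6.0}], "force": 6}}

```text
t: 8.3
eef_pos: [0.4358, 0.2486, -0.0014]
ee_rot: [-3.141, 0.0, -1.749]
force: [0.3, 0.4, -0.1]
width: 0.0637
gripper_force: 6.0
```

Run:
```python
from h import *
st()
```

```text
t 8.3 q [ 0.911  0.335 -0.625 -0.    -0.61  -1.089] p [435.79 248.64  -1.43] r [-3.1415e+00  2.0000e-04 -1.7490e+00] F [ 0.34  0.35 -0.08] M [ 0.06 -0.04 -0.01] w 63.7 g 6.0
```

>>> {"fn": "servo_tool", "kwargs": {"targets": [{"xyz": [0,0,0],"angular": [0,0,0],"claw": 7.6},{"xyz": [0,0,0],"angular": [0,0,0],"claw": 7.6},{"xyz": [0,0,0],"angular": [0,0,0],"claw": 7.6},{"xyz": [0,0,0.2],"angular": [0,0,0],"claw": 7.6},{"xyz": [0,0,0.2],"angular": [0,0,0],"claw": 7.6},{"xyz": [0,0,0.2],"angular": [0,0,0],"claw": 7.6},{"xyz": [0,0,0],"angular": [0,0,0],"claw": 7.6}]}}

```text
t: 9.0
eef_pos: [0.4355, 0.2483, -0.0079]
ee_rot: [3.141, -0.001, -1.749]
force: [-0.8, -0.1, 0.4]
width: 0.0757
gripper_force: 0.0
```

Run:
```python
from h import *
st()
```

```text
t 9.0 q [ 0.911  0.346 -0.631 -0.    -0.595 -1.089] p [435.54 248.33  -7.94] r [ 3.1412e+00 -6.0000e-04 -1.7490e+00] F [-0.84 -0.08  0.35] M [ 0.08 -0.07  0.01] w 75.7 g 0.0
```

>>> {"fn": "servo_tool", "kwargs": {"targets": [{"xyz": [0,0,0.15],"angular": [0,0,0],"claw": 7.6},{"xyz": [0,0,0.1],"angular": [0,0,0],"claw": 7.6},{"xyz": [0,0,0],"angular": [0,0,0],"claw": 7.6}]}}

```text
t: 9.3
eef_pos: [0.4357, 0.2485, -0.0101]
ee_rot: [3.142, -0.0, -1.749]
force: [0.3, 0.7, -0.2]
width: 0.076
gripper_force: 0.0
```

>>> {"fn": "servo_tool", "kwargs": {"targets": [{"xyz": [0,0,0.15],"angular": [0,0,0],"claw": 7.6},{"xyz": [0,0,0.1],"angular": [0,0,0],"claw": 7.6},{"xyz": [0,0,0],"angular": [0,0,0],"claw": 7.6}]}}

```text
t: 9.6
eef_pos: [0.4358, 0.2486, -0.0105]
ee_rot: [-3.141, 0.0, -1.748]
force: [-9.3, -2.2, 28.9]
width: 0.0759
gripper_force: 14.7
```

>>> {"fn": "servo_tool", "kwargs": {"targets": [{"xyz": [0,0,-0.4],"angular": [0,0,0],"claw": 7.6},{"xyz": [0,0,0],"angular": [0,0,-8.5],"claw": 7.6},{"xyz": [0,0,0],"angular": [0,0,-8.5],"claw": 7.6},{"xyz": [0,0,0],"angular": [0,0,-8.5],"claw": 7.6},{"xyz": [0,0,0],"angular": [0,0,-8.5],"claw": 7.6},{"xyz": [0,0,0],"angular": [0,0,-8.5],"claw": 7.6},{"xyz": [0,0,0],"angular": [0,0,-8.5],"claw": 7.6},{"xyz": [0,0,0],"angular": [0,0,-8.5],"claw": 7.6},{"xyz": [0,0,0],"angular": [0,0,-8.5],"claw": 7.6},{"xyz": [0,0,0],"angular": [0,0,-8.5],"claw": 7.6},{"xyz": [0,0,0],"angular": [0,0,-8.5],"claw": 7.6},{"xyz": [0,0,0],"angular": [0,0,0],"claw": 6.0},{"xyz": [0,0,0],"angular": [0,0,0],"claw": 6.0},{"xyz": [0,0,0],"angular": [0,0,0],"claw": 6.0},{"xyz": [0,0,0],"angular": [0,0,0],"claw": 6.0},{"xyz": [0,0,0],"angular": [0,0,0],"claw": 6.0}], "force": 30}}

```text
t: 11.2
eef_pos: [0.4357, 0.2485, -0.0086]
ee_rot: [3.142, 0.0, -0.267]
force: [-0.3, 0.0, -0.5]
width: 0.0636
gripper_force: 30.0
```

Run:
```python
from h import *
st([.528,-.073,.13])
```

```text
t 11.2 q [ 0.911  0.347 -0.631 -0.    -0.593  0.393] p [435.73 248.54  -8.56] r [ 3.1416  0.     -0.2667] F [-0.27  0.   -0.49] M [-0.02 -0.09 -0.01] w 63.6 g 30.0
tool delta cm [ 17.37  28.59 -13.86]
tilt [ 0.  0. -0.]
```

>>> {"fn": "servo_tool", "kwargs": {"targets": [{"xyz": [0,0,-1],"angular": [0,0,0],"claw": 6.0},{"xyz": [0,0,-1.4],"angular": [0,0,8.5],"claw": 6.0},{"xyz": [0,0,-1.4],"angular": [0,0,8.5],"claw": 6.0},{"xyz": [0,0,-1.4],"angular": [0,0,8.5],"claw": 6.0},{"xyz": [0,0,-1.4],"angular": [0,0,8.5],"claw": 6.0},{"xyz": [0,0,-1.4],"angular": [0,0,8.5],"claw": 6.0},{"xyz": [0,0,-1.4],"angular": [0,0,8.5],"claw": 6.0},{"xyz": [0,0,-1.4],"angular": [0,0,8.5],"claw": 6.0},{"xyz": [0,0,-1.4],"angular": [0,0,8.5],"claw": 6.0},{"xyz": [0,0,0],"angular": [0,0,8.5],"claw": 6.0},{"xyz": [0,0,0],"angular": [0,0,0],"claw": 6.0}]}}

```text
t: 12.3
eef_pos: [0.4359, 0.2487, 0.1146]
ee_rot: [-3.141, 0.001, -1.603]
force: [-0.6, 0.2, -0.6]
width: 0.0638
gripper_force: 30.0
```

Run:
```python
from h import *
st([.528,-.073,.113])
```

```text
t 12.3 q [ 0.911  0.168 -0.505 -0.    -0.897 -0.943] p [435.87 248.73 114.6 ] r [-3.1407e+00  1.3000e-03 -1.6033e+00] F [-0.62  0.17 -0.59] M [ 0.08 -0.07 -0.01] w 63.8 g 30.0
tool delta cm [ 31.86 -10.25   0.13]
tilt [-0.05  0.08  0.  ]
```

>>> {"fn": "servo_tool", "kwargs": {"targets": [{"xyz": [2.5,-0.8,0],"angular": [0,0,0],"claw": 6.0},{"xyz": [3.3,-1.06,0],"angular": [0,0,0],"claw": 6.0},{"xyz": [3.3,-1.06,0],"angular": [0,0,0],"claw": 6.0},{"xyz": [3.3,-1.06,0],"angular": [0,0,0],"claw": 6.0},{"xyz": [3.3,-1.06,0],"angular": [0,0,0],"claw": 6.0},{"xyz": [3.3,-1.06,0],"angular": [0,0,0],"claw": 6.0},{"xyz": [3.3,-1.06,0],"angular": [0,0,0],"claw": 6.0},{"xyz": [3.3,-1.06,0],"angular": [0,0,0],"claw": 6.0},{"xyz": [3.3,-1.06,0],"angular": [0,0,0],"claw": 6.0},{"xyz": [2.9,-0.97,0],"angular": [0,0,0],"claw": 6.0},{"xyz": [0,0,0],"angular": [0,0,0],"claw": 6.0},{"xyz": [0,0,0],"angular": [0,0,0],"claw": 6.0}]}}

```text
t: 13.5
eef_pos: [0.5283, -0.0731, 0.1132]
ee_rot: [3.141, -0.0, -1.599]
force: [-0.7, -0.8, 0.4]
width: 0.0636
gripper_force: 30.0
```

Run:
```python
from h import *
s=st([.528,-.073,.113])
T=viewer.grab_frame("top"); S=viewer.grab_frame("side")
lid=s["eef_pos"]+[0,0,.00856]
print("expected lid top px: top",proj(T,lid+[0,0,.02]),"side",proj(S,lid+[0,0,.02]),"jar rim pred side",proj(S,[.528,-.073,.092]))
I=S["color"];u,v=235,130
b=cv2.resize(I[v:v+90,u:u+80],(533,600),interpolation=cv2.INTER_CUBIC);b=np.clip(b.astype(float)*1.3,0,255).astype(np.uint8)
cv2.imwrite("pics/c7.png",b)
```

```text
t 13.5 q [ 0.23   0.22  -0.439 -0.    -0.912 -0.259] p [528.31 -73.06 113.21] r [ 3.1407e+00 -1.0000e-04 -1.5993e+00] F [-0.71 -0.82  0.45] M [ 0.08 -0.05 -0.02] w 63.6 g 30.0
tool delta cm [-0.    0.03  0.02]
tilt [ 0.05 -0.    0.  ]
expected lid top px: top [279.72909826 197.92978986] side [275.66889593 156.21601349] jar rim pred side [275.00458759 173.18446505]
```

View pics/c7.png

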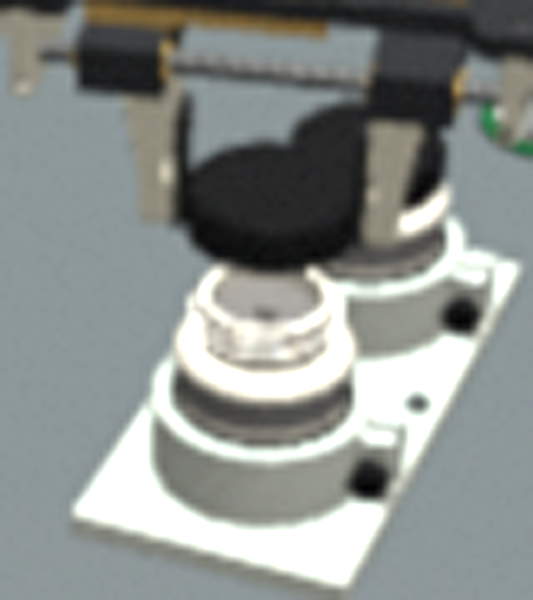

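The lid hangs level above the jar: centre about x=274, jar neck about x=262, which matches perspective prediction within about 1 mm. Descending.

>>> {"fn": "servo_tool", "kwargs": {"targets": [{"xyz": [0,0.02,0.6],"angular": [0,0,0],"claw": 6.0},{"xyz": [0,0,0.6],"angular": [0,0,0],"claw": 6.0},{"xyz": [0,0,0.6],"angular": [0,0,0],"claw": 6.0},{"xyz": [0,0,0.5],"angular": [0,0,0],"claw": 6.0},{"xyz": [0,0,0.3],"angular": [0,0,0],"claw": 6.0},{"xyz": [0,0,0.2],"angular": [0,0,0],"claw": 6.0},{"xyz": [0,0,0.1],"angular": [0,0,0],"claw": 6.0},{"xyz": [0,0,0],"angular": [0,0,0],"claw": 6.0}]}}

```text
t: 14.4
eef_pos: [0.5285, -0.0724, 0.0844]
ee_rot: [3.142, -0.0, -1.601]
force: [-0.2, -0.8, -0.3]
width: 0.0636
gripper_force: 30.0
```

>>> {"fn": "servo_tool", "kwargs": {"targets": [{"xyz": [0,0,0.1],"angular": [0,0,0],"claw": 6.0},{"xyz": [0,0,0.1],"angular": [0,0,0],"claw": 6.0},{"xyz": [0,0,0],"angular": [0,0,0],"claw": 6.0}]}}

```text
t: 14.7
eef_pos: [0.5285, -0.0724, 0.0824]
ee_rot: [3.142, 0.0, -1.601]
force: [0.5, 0.4, -1.9]
width: 0.0635
gripper_force: 30.0
```

>>> {"fn": "servo_tool", "kwargs": {"targets": [{"xyz": [0,0,0.1],"angular": [0,0,0],"claw": 6.0},{"xyz": [0,0,0.1],"angular": [0,0,0],"claw": 6.0},{"xyz": [0,0,0],"angular": [0,0,0],"claw": 6.0}]}}

```text
t: 15.0
eef_pos: [0.5284, -0.0724, 0.0803]
ee_rot: [3.141, -0.0, -1.601]
force: [-0.7, -0.0, -0.2]
width: 0.0637
gripper_force: 30.0
```

>>> {"fn": "servo_tool", "kwargs": {"targets": [{"xyz": [0,0,0.1],"angular": [0,0,0],"claw": 6.0},{"xyz": [0,0,0.05],"angular": [0,0,0],"claw": 6.0},{"xyz": [0,0,0],"angular": [0,0,0],"claw": 6.0}]}}

```text
t: 15.3
eef_pos: [0.5286, -0.0725, 0.079]
ee_rot: [-3.142, -0.0, -1.601]
force: [0.1, -1.1, -0.5]
width: 0.0637
gripper_force: 30.0
```

>>> {"fn": "servo_tool", "kwargs": {"targets": [{"xyz": [0,0,0.05],"angular": [0,0,0],"claw": 6.0},{"xyz": [0,0,0.05],"angular": [0,0,0],"claw": 6.0},{"xyz": [0,0,0],"angular": [0,0,0],"claw": 6.0}]}}

```text
t: 15.6
eef_pos: [0.5285, -0.0725, 0.0779]
ee_rot: [3.141, -0.0, -1.601]
force: [0.7, -2.1, -0.4]
width: 0.0633
gripper_force: 30.0
```

>>> {"fn": "servo_tool", "kwargs": {"targets": [{"xyz": [0,0,0.04],"angular": [0,0,0],"claw": 6.0},{"xyz": [0,0,0.04],"angular": [0,0,0],"claw": 6.0},{"xyz": [0,0,0],"angular": [0,0,0],"claw": 6.0}]}}

```text
t: 15.9
eef_pos: [0.5285, -0.0725, 0.0771]
ee_rot: [3.141, -0.0, -1.601]
force: [-0.3, -1.6, 0.8]
width: 0.064
gripper_force: 30.0
```

>>> {"fn": "servo_tool", "kwargs": {"targets": [{"xyz": [0.04,0,0.04],"angular": [0,0,0],"claw": 6.0},{"xyz": [0,0,0.04],"angular": [0,0,0],"claw": 6.0},{"xyz": [0,0,0],"angular": [0,0,0],"claw": 6.0}]}}

```text
t: 16.2
eef_pos: [0.5285, -0.0726, 0.0762]
ee_rot: [3.141, 0.0, -1.601]
force: [0.9, 0.3, -0.5]
width: 0.0636
gripper_force: 30.0
```

>>> {"fn": "servo_tool", "kwargs": {"targets": [{"xyz": [0,0,0.04],"angular": [0,0,0],"claw": 6.0},{"xyz": [0,0,0.04],"angular": [0,0,0],"claw": 6.0},{"xyz": [0,0,0],"angular": [0,0,0],"claw": 6.0}]}}

```text
t: 16.5
eef_pos: [0.5285, -0.0727, 0.0754]
ee_rot: [3.142, 0.0, -1.601]
force: [-0.9, 0.6, 0.2]
width: 0.0637
gripper_force: 30.0
```

>>> {"fn": "servo_tool", "kwargs": {"targets": [{"xyz": [0,0,0.04],"angular": [0,0,0],"claw": 6.0},{"xyz": [0,0,0.04],"angular": [0,0,0],"claw": 6.0},{"xyz": [0,0,0],"angular": [0,0,0],"claw": 6.0}]}}

```text
t: 16.8
eef_pos: [0.5285, -0.0727, 0.0747]
ee_rot: [3.142, 0.0, -1.601]
force: [0.3, -0.2, -0.9]
width: 0.0638
gripper_force: 30.0
```

>>> {"fn": "servo_tool", "kwargs": {"targets": [{"xyz": [0,0,0.04],"angular": [0,0,0],"claw": 6.0},{"xyz": [0,0,0.04],"angular": [0,0,0],"claw": 6.0},{"xyz": [0,0,0],"angular": [0,0,0],"claw": 6.0}]}}

```text
t: 17.1
eef_pos: [0.5284, -0.0728, 0.0739]
ee_rot: [3.141, -0.0, -1.601]
force: [0.4, 0.7, -0.5]
width: 0.0638
gripper_force: 30.0
```

>>> {"fn": "servo_tool", "kwargs": {"targets": [{"xyz": [0,0,0.04],"angular": [0,0,0],"claw": 6.0},{"xyz": [0,0,0.04],"angular": [0,0,0],"claw": 6.0},{"xyz": [0,0,0],"angular": [0,0,0],"claw": 6.0}]}}

```text
t: 17.4
eef_pos: [0.5285, -0.0728, 0.0733]
ee_rot: [-3.142, -0.0, -1.601]
force: [-0.9, 0.3, 2.2]
width: 0.0636
gripper_force: 30.0
```

>>> {"fn": "servo_tool", "kwargs": {"targets": [{"xyz": [0,0,0.04],"angular": [0,0,0],"claw": 6.0},{"xyz": [0,0,0.04],"angular": [0,0,0],"claw": 6.0},{"xyz": [0,0,0],"angular": [0,0,0],"claw": 6.0}]}}

```text
t: 17.7
eef_pos: [0.5286, -0.0727, 0.0731]
ee_rot: [-3.141, -0.0, -1.6]
force: [-3.4, 1.7, 9.5]
width: 0.0636
gripper_force: 30.0
```

>>> {"fn": "servo_tool", "kwargs": {"targets": [{"xyz": [0,0,-0.04],"angular": [0,0,-8],"claw": 6.0},{"xyz": [0,0,-0.027],"angular": [0,0,-8],"claw": 6.0},{"xyz": [0,0,-0.026],"angular": [0,0,-8],"claw": 6.0},{"xyz": [0,0,-0.02],"angular": [0,0,0],"claw": 6.0}]}}

```text
t: 18.1
eef_pos: [0.5285, -0.073, 0.0741]
ee_rot: [-3.141, -0.001, -1.176]
force: [-2.0, -1.6, 4.6]
width: 0.0635
gripper_force: 30.0
```

Run:
```python
from h import *
st()
```

```text
t 18.1 q [ 0.231  0.267 -0.484  0.001 -0.819  0.163] p [528.54 -72.98  74.12] r [-3.1415e+00 -6.0000e-04 -1.1763e+00] F [-2.04 -1.56  4.65] M [-0.7   0.5   0.01] w 63.5 g 30.0
```

>>> {"fn": "servo_tool", "kwargs": {"targets": [{"xyz": [0,0,-0.027],"angular": [0,0,-8],"claw": 6.0},{"xyz": [0,0,-0.027],"angular": [0,0,-8],"claw": 6.0},{"xyz": [0,0,-0.026],"angular": [0,0,-8],"claw": 6.0},{"xyz": [0,0,-0.026],"angular": [0,0,-8],"claw": 6.0},{"xyz": [0,0,0],"angular": [0,0,0],"claw": 6.0}]}}

```text
t: 18.6
eef_pos: [0.5283, -0.0731, 0.0752]
ee_rot: [3.141, -0.0, -0.618]
force: [-1.4, -1.2, 4.9]
width: 0.0637
gripper_force: 30.0
```

Run:
```python
from h import *
st()
```

```text
t 18.6 q [ 0.231  0.266 -0.483  0.001 -0.822  0.722] p [528.3  -73.12  75.16] r [ 3.141e+00 -3.000e-04 -6.179e-01] F [-1.41 -1.22  4.95] M [-0.81  0.84 -0.02] w 63.7 g 30.0
```

>>> {"fn": "servo_tool", "kwargs": {"targets": [{"xyz": [0,0,-0.027],"angular": [0,0,-8],"claw": 6.0},{"xyz": [0,0,-0.027],"angular": [0,0,-8],"claw": 6.0},{"xyz": [0,0,-0.026],"angular": [0,0,-8],"claw": 6.0},{"xyz": [0,0,-0.026],"angular": [0,0,-8],"claw": 6.0},{"xyz": [0,0,0],"angular": [0,0,0],"claw": 6.0}]}}

```text
t: 19.1
eef_pos: [0.5283, -0.0733, 0.0762]
ee_rot: [3.141, -0.0, -0.06]
force: [-1.3, -2.1, 4.9]
width: 0.0635
gripper_force: 30.0
```

>>> {"fn": "servo_tool", "kwargs": {"targets": [{"xyz": [0,0,-0.027],"angular": [0,0,-8],"claw": 6.0},{"xyz": [0,0,-0.027],"angular": [0,0,-8],"claw": 6.0},{"xyz": [0,0,0],"angular": [0,0,0],"claw": 6.0}]}}

```text
t: 19.4
eef_pos: [0.5285, -0.0733, 0.0767]
ee_rot: [3.141, -0.0, 0.22]
force: [0.3, -2.1, 3.9]
width: 0.0638
gripper_force: 30.0
```

Run:
```python
from h import *
st()
```

```text
t 19.4 q [ 2.300e-01  2.640e-01 -4.810e-01  1.000e-03 -8.250e-01  1.559e+00] p [528.51 -73.31  76.67] r [ 3.1408e+00 -1.0000e-04  2.1960e-01] F [ 0.34 -2.08  3.91] M [-0.99  0.14 -0.07] w 63.8 g 30.0
```

>>> {"fn": "servo_tool", "kwargs": {"targets": [{"xyz": [0,0,-0.026],"angular": [0,0,-8],"claw": 6.0},{"xyz": [0,0,-0.02],"angular": [0,0,-6],"claw": 6.0},{"xyz": [0,0,0],"angular": [0,0,0],"claw": 6.0}]}}

```text
t: 19.7
eef_pos: [0.5286, -0.0729, 0.0767]
ee_rot: [3.141, -0.0, 0.46]
force: [-0.3, -0.9, 1.3]
width: 0.0633
gripper_force: 30.0
```

>>> {"fn": "servo_tool", "kwargs": {"targets": [{"xyz": [0,0,-0.02],"angular": [0,0,-6],"claw": 6.0},{"xyz": [0,0,-0.02],"angular": [0,0,-6],"claw": 6.0},{"xyz": [0,0,0],"angular": [0,0,0],"claw": 6.0}]}}

```text
t: 20.0
eef_pos: [0.5284, -0.0729, 0.0767]
ee_rot: [3.142, 0.0, 0.667]
force: [0.4, -2.7, -1.4]
width: 0.0638
gripper_force: 30.0
```

Run:
```python
from h import *
st()
f=[];p=[]
for i in range(4):
    viewer.grab_frame("top"); s=monitor.get_state(); f.append(s["force"]);p.append(s["eef_pos"]*1000)
print(np.mean(f,0).round(2),np.mean(p,0).round(2),np.std(p,0).round(2)); st()
```

```text
t 20.0 q [ 0.231  0.264 -0.481  0.    -0.826  2.006] p [528.43 -72.94  76.72] r [3.1416e+00 4.0000e-04 6.6650e-01] F [ 0.42 -2.66 -1.4 ] M [-1.1 -0.1  0. ] w 63.8 g 30.0
[ 0.13 -3.28 -2.  ] [528.46 -72.95  76.77] [0.01 0.01 0.03]
t 20.2 q [ 0.231  0.264 -0.481  0.    -0.827  2.005] p [528.43 -72.94  76.81] r [3.1416e+00 4.0000e-04 6.6490e-01] F [-0.18 -3.52 -2.31] M [-1.29 -0.13 -0.03] w 63.3 g 30.0
```

>>> {"fn": "servo_tool", "kwargs": {"targets": [{"xyz": [0,0,0.04],"angular": [0,0,0],"claw": 6.0},{"xyz": [0,0,0.03],"angular": [0,0,0],"claw": 6.0},{"xyz": [0,0,0],"angular": [0,0,0],"claw": 6.0}]}}

```text
t: 20.5
eef_pos: [0.5284, -0.0729, 0.0764]
ee_rot: [3.141, 0.0, 0.668]
force: [-2.0, -3.2, 0.4]
width: 0.0636
gripper_force: 30.0
```

```bash
cat > avg.py <<'E'
from h import *
st(); f=[];p=[];m=[]
for i in range(3):
    viewer.grab_frame("top"); s=monitor.get_state(); f.append(s["force"]);p.append(s["eef_pos"]*1000);m.append(s["moment"])
print("avg F",np.mean(f,0).round(2),"M",np.mean(m,0).round(2),"p",np.mean(p,0).round(2))
E
python3 avg.py
```

```text
t 20.5 q [ 0.231  0.264 -0.481  0.    -0.825  2.007] p [528.45 -72.86  76.42] r [3.1415e+00 2.0000e-04 6.6770e-01] F [-1.95 -3.18  0.45] M [-1.36  0.24 -0.  ] w 63.6 g 30.0
avg F [-0.77 -3.77  0.69] M [-1.48  0.26 -0.03] p [528.46 -72.84  76.41]
```

>>> {"fn": "servo_tool", "kwargs": {"targets": [{"xyz": [-0.02,0.025,0.02],"angular": [0,0,0],"claw": 6.0},{"xyz": [0,0,0],"angular": [0,0,-4],"claw": 6.0},{"xyz": [0,0,0],"angular": [0,0,-4],"claw": 6.0},{"xyz": [0,0,0],"angular": [0,0,0],"claw": 6.0}]}}

```text
t: 21.05
eef_pos: [0.5284, -0.0729, 0.0759]
ee_rot: [-3.141, -0.0, 0.809]
force: [0.1, -1.4, -0.7]
width: 0.0636
gripper_force: 30.0
```

```bash
python3 avg.py
```

```text
t 21.05 q [ 0.23   0.265 -0.482 -0.    -0.824  2.149] p [528.39 -72.9   75.92] r [-3.1413e+00 -1.0000e-04  8.0870e-01] F [ 0.09 -1.36 -0.74] M [-0.82  0.15 -0.01] w 63.6 g 30.0
avg F [-0.54 -2.01 -0.73] M [-0.68  0.15 -0.  ] p [528.45 -72.91  75.95]
```

>>> {"fn": "servo_tool", "kwargs": {"targets": [{"xyz": [0,0,0.05],"angular": [0,0,0],"claw": 6.0},{"xyz": [0,0,0.05],"angular": [0,0,0],"claw": 6.0},{"xyz": [0,0,0],"angular": [0,0,0],"claw": 6.0}]}}

```text
t: 21.5
eef_pos: [0.5287, -0.073, 0.0752]
ee_rot: [3.141, -0.0, 0.808]
force: [-0.8, -0.9, 0.2]
width: 0.0635
gripper_force: 30.0
```

```bash
python3 avg.py
```

```text
t 21.5 q [ 0.23   0.266 -0.482  0.    -0.822  2.148] p [528.7  -72.97  75.17] r [ 3.1414e+00 -3.0000e-04  8.0770e-01] F [-0.82 -0.94  0.15] M [-0.45  0.12 -0.07] w 63.5 g 30.0
avg F [-0.31 -0.51 -0.12] M [-0.43  0.03  0.01] p [528.69 -72.98  75.19]
```

>>> {"fn": "servo_tool", "kwargs": {"targets": [{"xyz": [0,0,0.05],"angular": [0,0,0],"claw": 6.0},{"xyz": [0,0,0.05],"angular": [0,0,0],"claw": 6.0},{"xyz": [0,0,0.05],"angular": [0,0,0],"claw": 6.0},{"xyz": [0,0,0],"angular": [0,0,0],"claw": 6.0}]}}

```text
t: 22.05
eef_pos: [0.5285, -0.073, 0.0735]
ee_rot: [3.142, -0.0, 0.808]
force: [-0.2, 0.0, -0.6]
width: 0.0635
gripper_force: 30.0
```

>>> {"fn": "servo_tool", "kwargs": {"targets": [{"xyz": [0,0,0.04],"angular": [0,0,0],"claw": 6.0},{"xyz": [0,0,0.04],"angular": [0,0,0],"claw": 6.0},{"xyz": [0,0,0],"angular": [0,0,0],"claw": 6.0}]}}

```text
t: 22.35
eef_pos: [0.5285, -0.0731, 0.0728]
ee_rot: [3.142, 0.0, 0.808]
force: [-0.7, -0.8, 0.3]
width: 0.0637
gripper_force: 30.0
```

>>> {"fn": "servo_tool", "kwargs": {"targets": [{"xyz": [0,0,0.04],"angular": [0,0,0],"claw": 6.0},{"xyz": [0,0,0.04],"angular": [0,0,0],"claw": 6.0},{"xyz": [0,0,0],"angular": [0,0,0],"claw": 6.0}]}}

```text
t: 22.65
eef_pos: [0.5285, -0.0731, 0.0721]
ee_rot: [3.142, 0.0, 0.808]
force: [0.4, -1.6, 1.1]
width: 0.0638
gripper_force: 30.0
```

>>> {"fn": "servo_tool", "kwargs": {"targets": [{"xyz": [0,0,0.04],"angular": [0,0,0],"claw": 6.0},{"xyz": [0,0,0.04],"angular": [0,0,0],"claw": 6.0},{"xyz": [0,0,0],"angular": [0,0,0],"claw": 6.0}]}}

```text
t: 22.95
eef_pos: [0.5286, -0.0731, 0.0719]
ee_rot: [3.141, -0.0, 0.808]
force: [-3.3, 0.0, 8.0]
width: 0.0633
gripper_force: 30.0
```

>>> {"fn": "servo_tool", "kwargs": {"targets": [{"xyz": [0,0,0],"angular": [0,0,8],"claw": 6.0},{"xyz": [0,0,0.025],"angular": [0,0,8],"claw": 6.0},{"xyz": [0,0,0.026],"angular": [0,0,8],"claw": 6.0},{"xyz": [0,0,0],"angular": [0,0,0],"claw": 6.0}]}}

```text
t: 23.35
eef_pos: [0.5288, -0.0734, 0.0711]
ee_rot: [3.141, -0.0, 0.387]
force: [-0.8, -2.7, 5.0]
width: 0.0636
gripper_force: 30.0
```

```bash
python3 avg.py
```

```text
t 23.35 q [ 2.300e-01  2.710e-01 -4.870e-01  1.000e-03 -8.120e-01  1.727e+00] p [528.84 -73.42  71.09] r [ 3.1409e+00 -4.0000e-04  3.8710e-01] F [-0.84 -2.73  4.99] M [-1.44  0.16 -0.1 ] w 63.6 g 30.0
avg F [-0.52 -3.73  4.86] M [-1.49  0.07 -0.12] p [528.74 -73.43  71.12]
```

>>> {"fn": "servo_tool", "kwargs": {"targets": [{"xyz": [0,0,0.026],"angular": [0,0,8],"claw": 6.0},{"xyz": [0,0,0.027],"angular": [0,0,8],"claw": 6.0},{"xyz": [0,0,0.026],"angular": [0,0,8],"claw": 6.0},{"xyz": [0,0,0.027],"angular": [0,0,8],"claw": 6.0},{"xyz": [0,0,0.026],"angular": [0,0,8],"claw": 6.0},{"xyz": [0,0,0],"angular": [0,0,0],"claw": 6.0}]}}

```text
t: 24.1
eef_pos: [0.5288, -0.0733, 0.0698]
ee_rot: [3.142, -0.001, -0.308]
force: [-1.3, -1.6, 7.2]
width: 0.0635
gripper_force: 30.0
```

```bash
python3 avg.py
```

```text
t 24.1 q [ 2.300e-01  2.730e-01 -4.880e-01  1.000e-03 -8.090e-01  1.033e+00] p [528.83 -73.26  69.84] r [ 3.1416e+00 -7.0000e-04 -3.0780e-01] F [-1.32 -1.58  7.16] M [-0.84  0.51 -0.08] w 63.5 g 30.0
avg F [-1.28 -2.2   6.14] M [-0.93  0.42 -0.11] p [528.68 -73.2   69.85]
```

>>> {"fn": "servo_tool", "kwargs": {"targets": [{"xyz": [0,0,0.022],"angular": [0,0,8],"claw": 6.0},{"xyz": [0,0,0.026],"angular": [0,0,8],"claw": 6.0},{"xyz": [0,0,0.026],"angular": [0,0,8],"claw": 6.0},{"xyz": [0,0,0.026],"angular": [0,0,8],"claw": 6.0},{"xyz": [0,0,0.026],"angular": [0,0,8],"claw": 6.0},{"xyz": [0,0,0.026],"angular": [0,0,8],"claw": 6.0},{"xyz": [0,0,0],"angular": [0,0,0],"claw": 6.0}]}}

```text
t: 24.95
eef_pos: [0.5289, -0.0729, 0.0682]
ee_rot: [-3.141, -0.0, -1.144]
force: [-1.5, 0.3, 6.4]
width: 0.0634
gripper_force: 30.0
```

```bash
python3 avg.py
```

```text
t 24.95 q [ 0.23   0.275 -0.49  -0.    -0.805  0.197] p [528.89 -72.87  68.19] r [-3.1407e+00 -1.0000e-04 -1.1438e+00] F [-1.54  0.31  6.36] M [ 0.22  0.29 -0.07] w 63.4 g 30.0
avg F [-0.3   0.12  6.21] M [ 0.04  0.26 -0.07] p [528.79 -72.78  68.21]
```

>>> {"fn": "servo_tool", "kwargs": {"targets": [{"xyz": [0,0,0.022],"angular": [0,0,8],"claw": 6.0},{"xyz": [0,0,0.026],"angular": [0,0,8],"claw": 6.0},{"xyz": [0,0,0.026],"angular": [0,0,8],"claw": 6.0},{"xyz": [0,0,0.026],"angular": [0,0,8],"claw": 6.0},{"xyz": [0,0,0.026],"angular": [0,0,8],"claw": 6.0},{"xyz": [0,0,0],"angular": [0,0,0],"claw": 6.0}]}}

```text
t: 25.7
eef_pos: [0.5287, -0.0728, 0.0667]
ee_rot: [-3.141, 0.0, -1.84]
force: [0.2, 0.3, 4.6]
width: 0.0636
gripper_force: 30.0
```

```bash
python3 avg.py
```

```text
t 25.7 q [ 0.231  0.277 -0.491 -0.    -0.802 -0.5  ] p [528.66 -72.82  66.72] r [-3.1413e+00  5.0000e-04 -1.8404e+00] F [0.23 0.31 4.64] M [ 0.09  0.04 -0.06] w 63.6 g 30.0
avg F [-0.27  0.67  4.71] M [ 0.13  0.02 -0.07] p [528.62 -72.85  66.75]
```

>>> {"fn": "servo_tool", "kwargs": {"targets": [{"xyz": [0,0,0.024],"angular": [0,0,8],"claw": 6.0},{"xyz": [0,0,0.024],"angular": [0,0,8],"claw": 6.0},{"xyz": [0,0,0.015],"angular": [0,0,8],"claw": 6.0},{"xyz": [0,0,0],"angular": [0,0,0],"claw": 6.0}]}}

```text
t: 26.25
eef_pos: [0.5286, -0.0729, 0.066]
ee_rot: [-3.141, 0.0, -2.262]
force: [0.0, 0.9, 5.0]
width: 0.0635
gripper_force: 30.0
```

```bash
python3 avg.py
```

```text
t 26.25 q [ 0.23   0.278 -0.492 -0.    -0.801 -0.921] p [528.65 -72.95  65.98] r [-3.1415e+00  3.0000e-04 -2.2616e+00] F [0.   0.93 4.96] M [ 0.03 -0.24 -0.16] w 63.5 g 30.0
avg F [0.69 0.52 4.01] M [ 0.12 -0.29 -0.1 ] p [528.6  -72.93  66.01]
```

>>> {"fn": "servo_tool", "kwargs": {"targets": [{"xyz": [0,0,0.012],"angular": [0,0,8],"claw": 6.0},{"xyz": [0,0,0.012],"angular": [0,0,8],"claw": 6.0},{"xyz": [0,0,0.01],"angular": [0,0,8],"claw": 6.0},{"xyz": [0,0,0],"angular": [0,0,0],"claw": 6.0}]}}

```text
t: 26.8
eef_pos: [0.5283, -0.0731, 0.0655]
ee_rot: [3.141, -0.0, -2.681]
force: [-0.6, -0.2, 3.0]
width: 0.0636
gripper_force: 30.0
```

```bash
python3 avg.py
```

```text
t 26.8 q [ 0.23   0.278 -0.493 -0.    -0.8   -1.341] p [528.26 -73.06  65.54] r [ 3.1414e+00 -3.0000e-04 -2.6811e+00] F [-0.58 -0.24  2.98] M [ 0.08 -0.05 -0.06] w 63.6 g 30.0
avg F [-0.16  0.47  3.65] M [ 0.12 -0.03 -0.03] p [528.28 -73.07  65.57]
```

>>> {"fn": "servo_tool", "kwargs": {"targets": [{"xyz": [0,0,0.01],"angular": [0,0,8],"claw": 6.0},{"xyz": [0,0,0.01],"angular": [0,0,8],"claw": 6.0},{"xyz": [0,0,0.015],"angular": [0,0,8],"claw": 6.0},{"xyz": [0,0,0],"angular": [0,0,0],"claw": 6.0}]}}

```text
t: 27.35
eef_pos: [0.5286, -0.0731, 0.0654]
ee_rot: [-3.142, 0.0, -3.101]
force: [-0.6, -0.3, 4.3]
width: 0.0633
gripper_force: 30.0
```

```bash
python3 avg.py
```

```text
t 27.35 q [ 0.23   0.279 -0.493  0.    -0.799 -1.761] p [528.57 -73.11  65.44] r [-3.1415e+00  2.0000e-04 -3.1014e+00] F [-0.56 -0.32  4.29] M [ 0.01 -0.12 -0.02] w 63.3 g 30.0
avg F [-0.69 -0.03  4.85] M [-0.02 -0.02 -0.05] p [528.57 -73.09  65.42]
```

>>> {"fn": "servo_tool", "kwargs": {"targets": [{"xyz": [0,0,0.02],"angular": [0,0,8],"claw": 6.0},{"xyz": [0,0,0.026],"angular": [0,0,8],"claw": 6.0},{"xyz": [0,0,0],"angular": [0,0,0],"claw": 6.0}]}}

```text
t: 27.8
eef_pos: [0.529, -0.0731, 0.0652]
ee_rot: [3.141, 0.001, 2.901]
force: [-0.1, -0.2, 6.7]
width: 0.0639
gripper_force: 30.0
```

```bash
python3 avg.py
```

```text
t 27.8 q [ 0.23   0.279 -0.493  0.    -0.798 -2.042] p [528.95 -73.07  65.23] r [3.1414e+00 9.0000e-04 2.9008e+00] F [-0.11 -0.21  6.66] M [ 0.05 -0.09 -0.1 ] w 63.9 g 30.0
avg F [ 0.35 -0.08  6.86] M [ 0.04 -0.07 -0.09] p [528.94 -73.06  65.25]
```

>>> {"fn": "servo_tool", "kwargs": {"targets": [{"xyz": [0,0,0.015],"angular": [0,0,8],"claw": 6.0},{"xyz": [0,0,0.02],"angular": [0,0,8],"claw": 6.0},{"xyz": [0,0,0],"angular": [0,0,0],"claw": 6.0}]}}

```text
t: 28.25
eef_pos: [0.5292, -0.0731, 0.0649]
ee_rot: [3.141, 0.001, 2.621]
force: [-0.0, 0.3, 7.3]
width: 0.0636
gripper_force: 30.0
```

```bash
python3 avg.py
```

```text
t 28.25 q [ 2.300e-01  2.790e-01 -4.930e-01  1.000e-03 -7.970e-01 -2.322e+00] p [529.19 -73.12  64.95] r [3.1410e+00 1.2000e-03 2.6215e+00] F [-0.04  0.3   7.31] M [-0.09 -0.32 -0.07] w 63.6 g 30.0
avg F [-0.39 -0.88  7.01] M [-0.14 -0.28 -0.14] p [529.15 -73.12  64.96]
```

>>> {"fn": "servo_tool", "kwargs": {"targets": [{"xyz": [0,0,0],"angular": [0,0,8],"claw": 6.0},{"xyz": [0,0,0],"angular": [0,0,6],"claw": 6.0},{"xyz": [0,0,0],"angular": [0,0,0],"claw": 6.0}]}}

```text
t: 28.7
eef_pos: [0.529, -0.0732, 0.0646]
ee_rot: [3.141, 0.001, 2.38]
force: [0.5, -1.7, 4.4]
width: 0.0634
gripper_force: 30.0
```

```bash
python3 avg.py
```

```text
t 28.7 q [ 0.23   0.28  -0.493  0.    -0.797 -2.563] p [529.   -73.22  64.61] r [3.1411e+00 7.0000e-04 2.3796e+00] F [ 0.52 -1.7   4.36] M [-0.39 -0.63 -0.01] w 63.4 g 30.0
avg F [ 1.53 -2.14  3.64] M [-0.66 -0.91  0.03] p [528.87 -73.17  64.62]
```

>>> {"fn": "servo_tool", "kwargs": {"targets": [{"xyz": [0,0,0],"angular": [0,0,0],"claw": 7.8},{"xyz": [0,0,0],"angular": [0,0,0],"claw": 7.8},{"xyz": [0,0,0],"angular": [0,0,0],"claw": 7.8},{"xyz": [0,0,0],"angular": [0,0,0],"claw": 7.8},{"xyz": [0,0,-0.5],"angular": [0,0,0],"claw": 7.8},{"xyz": [0,0,-1.5],"angular": [0,0,0],"claw": 7.8},{"xyz": [0,0,-3],"angular": [0,0,0],"claw": 7.8},{"xyz": [0,0,-3],"angular": [0,0,0],"claw": 7.8},{"xyz": [0,0,-3],"angular": [0,0,0],"claw": 7.8},{"xyz": [0,0,-2],"angular": [0,0,0],"claw": 7.8},{"xyz": [0,0,0],"angular": [0,0,0],"claw": 7.8}]}}

```text
t: 29.95
eef_pos: [0.5302, -0.073, 0.1981]
ee_rot: [3.137, 0.004, 2.379]
force: [0.4, 0.7, -0.4]
width: 0.0785
gripper_force: 0.0
```

Run:
```python
from h import *
st()
S=viewer.grab_frame("side")
I=S["color"];u,v=235,130
b=cv2.resize(I[v:v+90,u:u+110],(733,600),interpolation=cv2.INTER_CUBIC);b=np.clip(b.astype(float)*1.3,0,255).astype(np.uint8)
cv2.imwrite("pics/c8.png",b)
m=(I.max(2)<60).astype(np.uint8)
m2=np.zeros_like(m); m2[140:215,245:310]=m[140:215,245:310]
n,l,s,c=cv2.connectedComponentsWithStats(m2); print(s[1:].tolist(),c[1:].round(1).tolist())
print("pred lid mid",proj(S,[.5286,-.073,.0835]),"closed mid",proj(S,[.5005,-.1898,.085]))
```

```text
t 29.95 q [ 2.300e-01  1.380e-01 -3.270e-01  1.000e-03 -1.100e+00 -2.564e+00] p [530.22 -72.96 198.14] r [3.1372 0.0038 2.3793] F [ 0.44  0.73 -0.36] M [-0.04 -0.16 -0.01] w 78.5 g 0.0
[[279, 146, 23, 16, 306], [263, 163, 25, 24, 396], [302, 175, 5, 5, 20], [262, 187, 12, 6, 21], [286, 188, 1, 1, 1], [287, 199, 6, 6, 25]] [[289.8, 153.2], [274.8, 176.1], [303.9, 177.0], [266.9, 190.3], [286.0, 188.0], [289.9, 201.5]]
pred lid mid [274.63722231 175.96262712] closed mid [289.81018106 152.53644163]
```

View pics/c8.png

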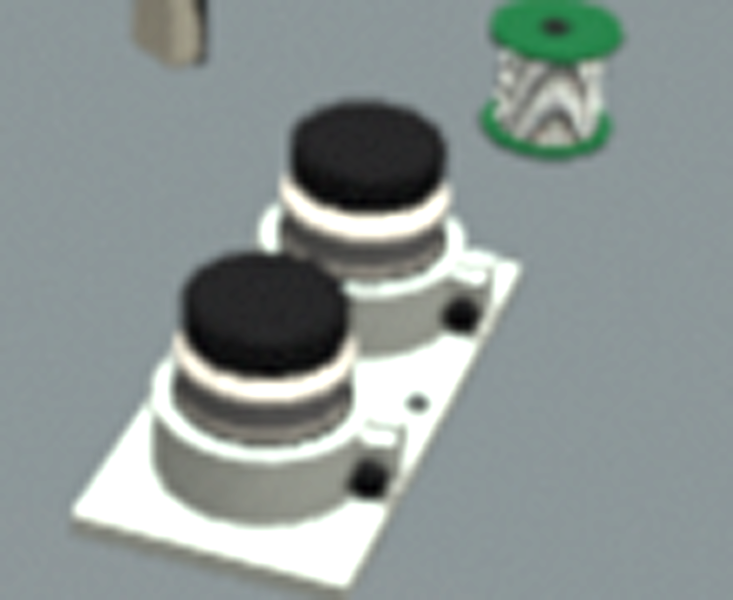

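The lid at (265,315) sits level and fully down, looking just like the closed jar at (367,155), and the gripper is clear. Handing in.

```bash
python3 -c "
from h import *
print(order.job_done())"
```

```text
the job is handed in; nothing more can be done
None
```

The job is handed in: the lid was turned backward to the drop, screwed forward to snug and released, and the last picture shows it level on the jar. The judge returned no verdict, snugness is inferred from force and height readings, and the only other things moved were none that I touched.

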